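Open the brazing station's gas control box

TASK

Turn both wing fasteners on the gas control box's sloping panel anticlockwise a quarter turn to unlocked while the panel stays shut, then lift the panel by its bar handle until it is at least 70 degrees open, and let go so that it stays up. Leave the other things on the bench and the box undisturbed.

Things in the scene. Friction and masses are not known exactly. Their poses are not given: they have to be found in the camera images.
- console: blue steel gas control box, fixed to the bench, 270 mm deep (x), 400 mm wide (y), 165 mm high; origin at the centre of its underside, x pointing away from its front. The front rises 60 mm, then a slope of 30 degrees from level climbs away from the front to a flat deck 165 mm up, which carries two fixed gauges 22 mm tall; the slope is closed by the hinged panel
- fast_l (a joint): turn of the left wing fastener, rad: 0 = locked (wing pointing up and down the slope), grows anticlockwise as seen looking at the panel's outer face (about the wing's +z), stop at 1.571 = unlocked (wing level, across the slope). Its cam tongue behind the panel leaves the frame only beyond about 1.15. Turns against 0.06 N m of friction and stays where left; it starts locked, not always exactly at 0
- fast_r (a joint): turn of the right wing fastener, rad: 0 = locked (wing pointing up and down the slope), grows anticlockwise as seen looking at the panel's outer face (about the wing's +z), stop at 1.571 = unlocked (wing level, across the slope). Its cam tongue behind the panel leaves the frame only beyond about 1.15. Turns against 0.06 N m of friction and stays where left; it starts locked, not always exactly at 0
- fast_l_grip (a point): steel wing fastener near the panel's free (lower) edge, left corner seen from the robot: a wing 40 mm long, 10 mm thick and 34 mm high on a round foot 32 mm across and 4 mm thick, sitting on the panel's outer face 35 mm from the free edge and 135 mm from the panel's centre line. This point lies on its turning axis 24 mm above the panel's face (wing top 14 mm beyond it). x runs along the wing's length, y across its thickness, z out of the panel along the turning axis
- fast_r_grip (a point): steel wing fastener near the panel's free (lower) edge, right corner seen from the robot: a wing 40 mm long, 10 mm thick and 34 mm high on a round foot 32 mm across and 4 mm thick, sitting on the panel's outer face 35 mm from the free edge and 135 mm from the panel's centre line. This point lies on its turning axis 24 mm above the panel's face (wing top 14 mm beyond it). x runs along the wing's length, y across its thickness, z out of the panel along the turning axis
- panel (a joint): opening of the aluminium panel, rad: 0 = shut on the slope, grows as its lower edge swings up and away from the front, stop at 1.75. The panel is 200 mm up the slope, 360 mm wide, 5 mm thick, about 0.6 kg; while a fastener is locked it cannot open (about 0.02 of play). Its stiff hinge (0.9 N m friction) holds it at any angle; lifting it at the handle takes about 9 N
- panel_hinge (a point): middle of the panel's hinge line, at the upper end of the slope (55 mm behind the box's origin, 165 mm up), level with the panel's underside. x in the panel, up the slope when shut (the panel extends 200 mm to -x), y along the hinge, z out of the panel's outer face; opening turns it about +y
- panel_handle (a point): middle of the panel's handle: a round steel bar 10 mm thick, 80 mm long along y, between two posts, its axis 42 mm off the panel's outer face and 165 mm from the hinge line, midway between the fasteners (at x -165, z 47 mm in the frame of panel_hinge; same axes). It can be pinched across the bar, which can turn between the fingers
- flux_tin: bystander: white flux jar 48 mm across, 45 mm tall, standing on the box's flat deck; origin at the centre of its underside
- gauge_block: bystander: steel block 30 x 50 x 20 mm lying on the box's flat deck; origin at the centre of its underside
- caliper: bystander: steel caliper, 200 mm long (its own y) and 8 mm thick, lying on the bench in front of the box; origin at the middle of its beam, on its underside
- screwdriver: bystander: screwdriver lying on the bench to the left; origin mid-length on its underside
- hammer: bystander: hammer lying on the bench to the right; origin mid-length on its underside
- wrench: bystander: wrench lying on the bench to the left; origin mid-length on its underside
- goggles: bystander: dark goggles 125 mm wide, 30 mm tall, lying on the bench near the robot, right; origin at the centre of the underside

How it is judged:
On the way:
1. both fasteners unlocked with the panel still shut (value of joint each of fast_l, fast_r above 1.2 rad and value of joint panel below 0.1 rad), for 0.2 s.
At the end, for the whole second after the job is handed in: the panel stands open by itself, at rest, at more than 66 degrees (joint above 1.15 rad), and both fasteners are still unlocked (each above 1.2 rad) (value of joint panel above 1.15 rad and velocity of joint panel between -0.05 and 0.05 rad/s and value of joint each of fast_l, fast_r above 1.2 rad); the robot touches nothing.
It fails at once if a bystander is moved by more than 30 mm (distance of any of flux_tin, gauge_block, caliper, screwdriver, hammer, wrench, goggles from where it was at the start of the episode above 0.03 m).
It also fails if it takes over 61 s, if anything falls off the work surface, if the arm or the gripper's body presses on something with over 40 N, if the wrist force passes 120 N, or if a joint passes its speed limit or range.

ROBOT

A 6-joint arm with a two-finger parallel gripper is mounted at the origin on the work surface. World frame = base frame: x ahead of the robot, y to its left, z up, the work surface at z = 0. Lengths are in m, angles in rad, forces in N, time in s.
With the tool pointing down it reaches from about 0.35 to 0.85 m from the base axis. Payload 8.1 kg.
Tool frame: the origin (TCP) lies at the very end of the fingers, on their centre line; the grasp point (between the pads) lies 19 mm behind it (r.grip_depth is the distance from the TCP to the grasp point, in m); z points along the fingers, y is the line along which they close (so a half turn about z gives the same grasp; the last joint's range is limited). The gripper opens to 93 mm and grips with 3 to 60 N. Pads are 15 mm wide; open, the fingers measure 128 mm over their backs; the gripper's body (75 mm by 188 mm) begins 65 mm behind the grasp point.
Start: joints at [-1.208, 0.13, 1.488, -0, 1.523, -0.085], TCP at [0.26, -0.541, 0.219] pointing down, gripper open.
Joint ranges: [-2.96, 2.96], [-0.89, 2.26], [0.02, 2.5], [-1.34, 4.48], [0, 2.73], [-2.66, 2.66]. Speed limits (rad/s): [2.39, 2.39, 2.79, 3.14, 3.14, 3.14].

INTERFACE

Orientations are given as [roll, pitch, yaw] about the fixed x, y, z axes, in that order (R = Rz(yaw) Ry(pitch) Rx(roll)).
In Python, from workcell import monitor, grab_frame, r gives the robot as it stands.
- The arm moves only by the shell command python3 -m crank 'ROWS'. ROWS is JSON, one flat list of numbers, 7 for each row, row after row: the shift along the world's x, y, z in cm, then the turn, a rotation vector about the world's x, y, z in rad, then the opening, from 0 (shut) to 1 (fully open). A call has 1 to 20 rows; each row is the pose to reach, as a shift and turn from the pose commanded when the call began; what a row does not reach only later rows make up. A row lasts 1/10 s, in which the tool goes at most 50 mm and 8.59 degrees, less where a joint would pass 70% of its speed; a pose out of reach is approached as far as the arm can. A call with a gripper value outside its range is refused whole. The fingers move at their own pace and stop on an object; the grip force is fixed at half the most. Time passes only in rows, so rows that repeat a pose let the fingers close. It gives the time, the measured TCP pose, the force, the opening and the grip force at its end, in the units of the state.
- monitor.read_state(): the state, without advancing time (a new reading comes with each control period).
- grab_frame(name): name is "scene" or "top" or "wrist"; returns a dict with "frame" (420x560x3 uint8, red, green, blue), "mtx" (3x3 intrinsics, pixels), "k1" (the pictures are not rectified: a ray, as slopes to the right and down, at radius r is drawn at 1 + k1 r^2 times it, then the intrinsics apply), "origin" and "rotation" of the camera in the world; the wrist camera has in their place "hand_eye" (4x4, takes a point from camera to tool coordinates, whose origin is the TCP and whose axes are the flange's). Camera axes: x right, y down, z forward; pixel columns grow to the right and rows downward; lengths in m; the calibration is good to about 2 mm. A picture is of the moment at which its call begins: read the wrist's pose just before it. There is no depth.
- r.hand_in(): hands the job in; it is judged then, once.
The state is a dict: "clock": time; "joint_pos": joint angles; "joint_velocities": joint speeds; "effort": joint torques, N m; "ee_pos": TCP position; "orientation": TCP orientation; "force": force on the tool from outside, world axes, zero at the start; "ft_torque": the same for the moment, N m; "opening": finger opening in m; "gripper_force": force on a finger pad.
Only numpy, scipy, OpenCV 4.12 (cv2) and the standard library are available. Lean on these libraries where they do the work, as an engineer would, in place of code of your own. Each camera call takes 0.05 s, during which the arm holds its last target. There are 200 camera calls.

## Working session

There is one attempt and no reset: what is moved stays moved. The work goes in short steps, Python scripts to look and compute and a shell command to move; the robot and the scene stay as the last step left them, time stands still between calls to the robot, and variables do not carry over. Pictures are saved under pics/ and viewed, at most 13 in all, crops included, and the job is handed in when it is done.

```bash
ls; mkdir -p pics
python3 - <<'E'
from workcell import monitor, grab_frame, r
import cv2,numpy as np
for n in ("scene","top"):
    f=grab_frame(n); cv2.imwrite(f"pics/{n}0.png",f["frame"][:,:,::-1])
    print(n,f["mtx"],f["k1"],f["origin"],f["rotation"])
s=monitor.read_state(); print(s)
w=grab_frame("wrist");print(w["hand_eye"],w["mtx"],w["k1"])
E
```

```text
pics
scene [[406.16596493   0.         275.42831519]
 [  0.         406.16596493 206.83956147]
 [  0.           0.           1.        ]] -0.07992817769657984 [1.10929671 0.35673338 0.96431146] [-2.48865716 -0.01767537  2.12932922]
top [[491.54573576   0.         275.77407238]
 [  0.         491.54573576 212.91630632]
 [  0.           0.           1.        ]] -0.06280298316316452 [0.28533418 0.00351731 1.69634595] [-2.97963246  0.01928474 -1.56645484]
{'clock': 0.1, 'joint_pos': array([-1.20843660e+00,  1.31053851e-01,  1.48918424e+00,  1.60574466e-05,
        1.52303943e+00, -8.53652983e-02]), 'joint_velocities': array([-0.00074308, -0.00110679, -0.0015123 , -0.00051756,  0.00086122,
        0.00019642]), 'effort': array([ 1.31729150e-03, -5.61339533e+01, -4.93096769e+01,  7.70748476e-02,
        2.90805643e-02, -7.31595009e-06]), 'ee_pos': array([ 0.25960467, -0.54034002,  0.21770375]), 'orientation': array([-3.13991529e+00, -1.59633551e-04,  4.47724109e-01]), 'force': array([-0.50489134,  0.42345096,  0.16372133]), 'ft_torque': array([-0.00743761, -0.00245482,  0.00963715]), 'gripper_force': 0.0, 'opening': 0.09311932556885047}
[[-2.06171213e-04 -9.69891907e-01 -2.43535719e-01  6.66606123e-02]
 [ 9.99999929e-01 -2.76827160e-04  2.55901778e-04  1.84506313e-03]
 [-3.15614365e-04 -2.43535649e-01  9.69891895e-01 -1.66237105e-01]
 [ 0.00000000e+00  0.00000000e+00  0.00000000e+00  1.00000000e+00]] [[322.52110803   0.         286.03311263]
 [  0.         322.52110803 213.47952762]
 [  0.           0.           1.        ]] -0.05173961115165355
```

View pics/top0.png

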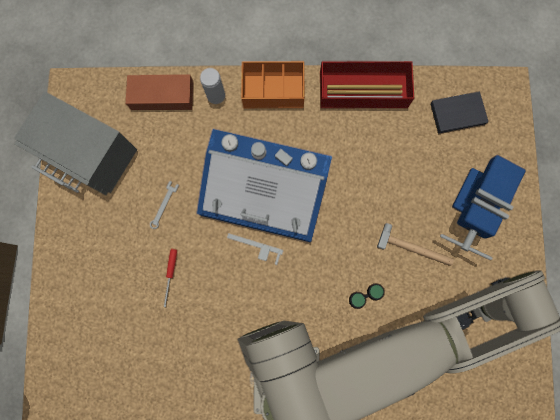

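View pics/scene0.png

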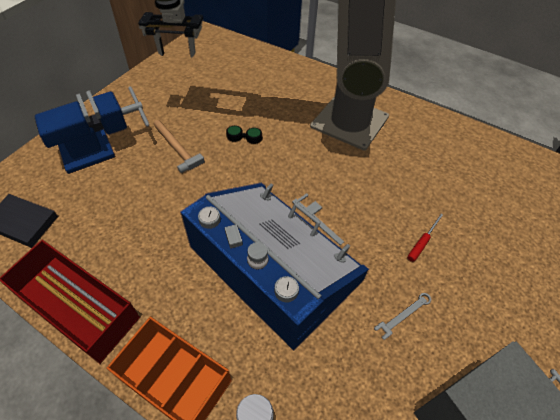

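The top view shows the box yawed. The wings are near (217,205) and (296,224), the handle is near (256,216), and the deck with its gauges is at the top. The caliper lies just in front of the box. In the scene view both wings stand locked and the panel is shut.

```bash
cat > h.py <<'E'
import numpy as np, cv2
from scipy.spatial.transform import Rotation as R
from workcell import monitor, grab_frame, r
def tool(s): 
    T=np.eye(4); T[:3,:3]=R.from_euler('xyz',s['orientation']).as_matrix(); T[:3,3]=s['ee_pos']; return T
def cam(name):
    s=monitor.read_state(); f=grab_frame(name)
    T=np.eye(4)
    if name=='wrist': T=tool(s)@f['hand_eye']
    else: T[:3,:3]=R.from_rotvec(f['rotation']).as_matrix() if np.size(f['rotation'])==3 else f['rotation']; T[:3,3]=f['origin']
    return dict(img=np.ascontiguousarray(f['frame'][:,:,::-1]),K=f['mtx'],k=f['k1'],T=T)
def ray(c,px):
    p=(np.atleast_2d(px).astype(float)-c['K'][:2,2])/c['K'][0,0]
    q=p.copy()
    for _ in range(20): q=p/(1+c['k']*(q**2).sum(1,keepdims=True))
    d=np.c_[q,np.ones(len(q))]@c['T'][:3,:3].T
    return c['T'][:3,3],d
def onz(c,px,z):
    o,d=ray(c,px); return o+d*((z-o[2])/d[:,2:])
def proj(c,P):
    Q=(np.atleast_2d(P)-c['T'][:3,3])@c['T'][:3,:3]; q=Q[:,:2]/Q[:,2:]
    return q*(1+c['k']*(q**2).sum(1,keepdims=True))*c['K'][0,0]+c['K'][:2,2]
def tri(obs):  # [(cam,px)...] -> point, residual mm
    A=[];b=[]
    for c,px in obs:
        o,d=ray(c,px); d=d[0]/np.linalg.norm(d[0]); M=np.eye(3)-np.outer(d,d); A.append(M); b.append(M@o)
    A=np.vstack(A);b=np.hstack(b);x=np.linalg.lstsq(A,b,rcond=None)[0]
    return x,1e3*np.abs(A@x-b).max()
E
python3 - <<'E'
from h import *
c=cam('top'); hsv=cv2.cvtColor(c['img'],cv2.COLOR_BGR2HSV)
m=cv2.inRange(hsv,(100,120,40),(125,255,255)); m[:,:180]=0;m[:,350:]=0;m[:110]=0;m[260:]=0
ct=max(cv2.findContours(m,0,2)[0],key=cv2.contourArea); hull=cv2.convexHull(ct)
ap=cv2.approxPolyDP(hull,4,True)[:,0]; print(ap)
for z in (0,.06,.165): print(z,onz(c,ap,z).round(3)[:,:2].tolist())
for n,p in dict(wl=(217,205),wr=(296,224),h=(256,216)).items(): print(n,onz(c,p,.11).round(3))
E
```

```text
[[213 129]
 [331 157]
 [310 241]
 [197 212]]
0 [[2.165, -0.115], [3.446, -0.284], [3.276, -0.887], [2.087, -0.536]]
0.06 [[2.098, -0.11], [3.334, -0.274], [3.171, -0.856], [2.023, -0.517]]
0.165 [[1.982, -0.103], [3.138, -0.256], [2.985, -0.8], [1.912, -0.484]]
wl [[ 2.111 -0.481  0.11 ]]
wr [[ 2.88  -0.684  0.11 ]]
h [[ 2.446 -0.579  0.11 ]]
```

```bash
sed -i "s/R.from_rotvec(f\['rotation'\])/R.from_euler('xyz',f['rotation'])/" h.py
python3 - <<'E'
from h import *
c=cam('top'); ap=np.array([[213,129],[331,157],[310,241],[197,212]])
b=onz(c,ap[:2],.165)[:,:2]; f=onz(c,ap[2:],0)[:,:2]
print(b,f,np.linalg.norm(b[0]-b[1]),np.linalg.norm(f[0]-f[1]))
y=[np.arctan2(-(p[0]),p[1]) for p in (b[0]-b[1],f[1]-f[0])]; print('yaw',y)
print('ctr',(b.mean(0)+f.mean(0))/2,'depth',np.linalg.norm(b.mean(0)-f.mean(0)))
s=cam('scene')
for n,a,q in (('wl',(217,203),(343,252)),('wr',(296,221),(267,190))): print(n,onz(c,a,.11).round(3),tri([(c,a),(s,q)]))
E
```

```text
[[ 0.8129079   0.2403968 ]
 [ 0.71783152 -0.14266349]] [[ 0.46403093 -0.08150879]
 [ 0.56534324  0.31441368]] 0.39468303754467127 0.4086793193115834
yaw [np.float64(-0.24328583686587674), np.float64(-0.25051377813394876)]
ctr [0.6400284  0.08265955] depth 0.2596336182990374
wl [[0.577 0.229 0.11 ]] (array([0.5762846 , 0.23291663, 0.10862537]), np.float64(3.7615392653603252))
wr [[ 0.518 -0.031  0.11 ]] (array([ 0.51546769, -0.02766336,  0.11532706]), np.float64(3.0350876824646877))
```

```bash
cat >> h.py <<'E'
def panel_frame(bx,by,yaw,th=0):
    """panel_hinge frame in world for box pose, opening th"""
    Rb=R.from_euler('z',yaw); T=np.eye(4)
    T[:3,:3]=(Rb*R.from_euler('y',-np.pi/6+th)).as_matrix()
    T[:3,3]=np.array([bx,by,0])+Rb.apply([.055,0,.165]); return T
def go(pos,Rm):
    """print crank shift (cm) and rotvec to bring measured TCP to pos, Rm"""
    T=tool(monitor.read_state())
    print('shift cm',(100*(np.asarray(pos)-T[:3,3])).round(2),'rot',R.from_matrix(Rm@T[:3,:3].T).as_rotvec().round(4))
def face(P,spin=0,tilt=0):
    """tool rotation: z into the panel, x up the slope turned by spin about panel z; tilt about panel y"""
    return P[:3,:3]@(R.from_euler('y',tilt)*R.from_euler('z',spin)*R.from_euler('x',np.pi)).as_matrix()
E
python3 - <<'E'
from h import *
P=panel_frame(.640,.083,-.247); t=P@[-.14,0,.125,1]; print(t)
go(t[:3],face(P))
E
```

```text
[0.51516378 0.1144773  0.20325318 1.        ]
shift cm [25.54 65.51 -1.5 ] rot [ 0.0529 -0.5314 -0.6788]
```

```bash
python3 -m crank '[0,0,5,0,0,0,0.7, 0,2,8,0,0,0,0.7, 4,12,8,0,0,-0.15,0.7, 8,20,8,0,0,-0.3,0.7, 12,28,8,0,0,-0.45,0.7, 16,36,8,0,0,-0.6,0.7, 20,44,8,0,0,-0.68,0.7, 23,52,8,0.02,-0.15,-0.68,0.7, 25,60,8,0.03,-0.3,-0.68,0.7, 25.5,65.5,8,0.04,-0.42,-0.68,0.7, 25.5,65.5,4,0.05,-0.53,-0.68,0.7, 25.5,65.5,-1.5,0.05,-0.53,-0.68,0.7, 25.5,65.5,-1.5,0.05,-0.53,-0.68,0.7, 25.5,65.5,-1.5,0.05,-0.53,-0.68,0.7, 25.5,65.5,-1.5,0.05,-0.53,-0.68,0.7, 25.5,65.5,-1.5,0.05,-0.53,-0.68,0.7, 25.5,65.5,-1.5,0.05,-0.53,-0.68,0.7, 25.5,65.5,-1.5,0.05,-0.53,-0.68,0.7]'
python3 - <<'E'
from h import *
import pickle
P=panel_frame(.640,.083,-.247); t=P@[-.14,0,.125,1]
go(t[:3],face(P)); print(monitor.read_state()['joint_pos'].round(2))
c=cam('wrist'); pickle.dump(c,open('v1.pkl','wb')); cv2.imwrite('pics/w1.png',c['img'])
E
```

```text
clock: 2.1
ee_pos: [0.5139, 0.1175, 0.2008]
orientation: [3.136, -0.518, -0.242]
force: [-0.1, -0.2, -0.2]
opening: 0.0653
gripper_force: 0.0
shift cm [ 0.13 -0.3   0.24] rot [ 0.003  -0.0065 -0.0027]
[ 0.32 -0.5   2.17 -0.31  1.05  2.23]
```

View pics/w1.png

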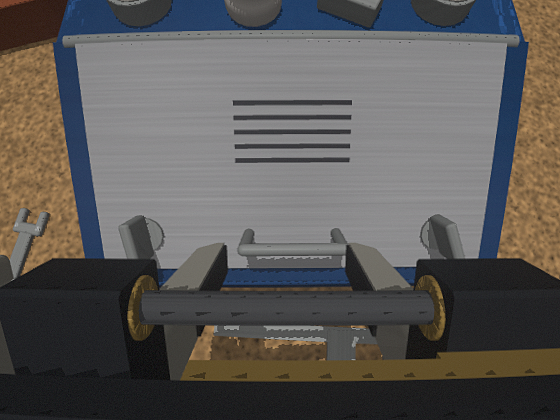

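Wrist view: the wings at (140,235) and (445,235) are partly hidden by the gripper, and the handle bar is near (292,248). I'll take two clearer views with the tool vertical and further back.

Run:
```python
from h import *
Rb=R.from_euler('z',-.247)
for y in (.06,-.06): go(np.array([.640,.083,0])+Rb.apply([-.20,y,.25]),(Rb*R.from_euler('x',np.pi)).as_matrix())
```

```text
shift cm [-5.32  7.42  4.81] rot [ 0.1309  0.5021 -0.003 ]
shift cm [-8.26 -4.21  4.81] rot [ 0.1309  0.5021 -0.003 ]
```

```bash
python3 -m crank '[-5.3,7.4,4.8,0.03,0.12,0,0.7, -5.3,7.4,4.8,0.06,0.25,0,0.7, -5.3,7.4,4.8,0.1,0.38,0,0.7, -5.3,7.4,4.8,0.13,0.5,0,0.7, -5.3,7.4,4.8,0.13,0.5,0,0.7, -5.3,7.4,4.8,0.13,0.5,0,0.7, -5.3,7.4,4.8,0.13,0.5,0,0.7, -5.3,7.4,4.8,0.13,0.5,0,0.7]' | head -3
python3 - <<'E'
from h import *
import pickle
c=cam('wrist'); pickle.dump(c,open('v2.pkl','wb')); cv2.imwrite('pics/w2.png',c['img'])
E
python3 -m crank '[-3,-11.6,0,0,0,0,0.7, -3,-11.6,0,0,0,0,0.7, -3,-11.6,0,0,0,0,0.7, -3,-11.6,0,0,0,0,0.7, -3,-11.6,0,0,0,0,0.7, -3,-11.6,0,0,0,0,0.7]' | head -3
python3 - <<'E'
from h import *
import pickle
c=cam('wrist'); pickle.dump(c,open('v3.pkl','wb')); cv2.imwrite('pics/w3.png',c['img'])
E
```

```text
clock: 2.95
ee_pos: [0.4613, 0.188, 0.2524]
orientation: [-3.141, -0.008, -0.248]
clock: 3.6
ee_pos: [0.4319, 0.0731, 0.2519]
orientation: [-3.141, -0.006, -0.247]
```

View pics/w2.png

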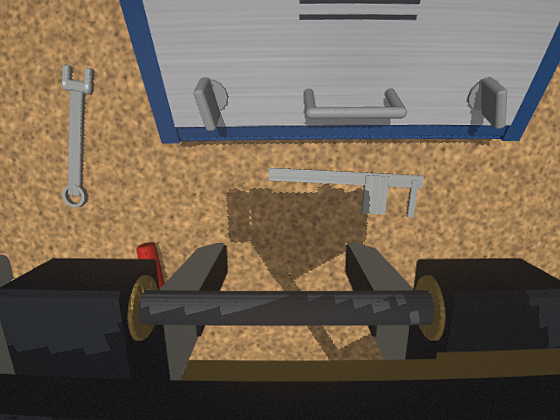

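View pics/w3.png

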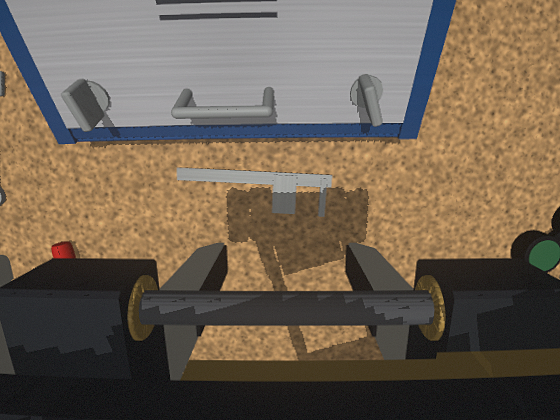

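Both views show the wings and bar clearly. In w2 the wings are at about (207,103) and (490,103), with the bar from (308,113) to (402,112). In w3 the wings are at about (82,103) and (370,100), with the bar from (178,113) to (270,112). I'll zoom in to pick the edges.

Run:
```python
import cv2,numpy as np
a=cv2.imread('pics/w2.png');b=cv2.imread('pics/w3.png')
W=lambda i,x,y:cv2.resize(i[y:y+70,x:x+90],None,fx=4,fy=4,interpolation=cv2.INTER_CUBIC)
o=np.vstack([np.hstack([W(a,175,70),W(a,450,70)]),np.hstack([W(b,50,70),W(b,325,70)])])
cv2.imwrite('pics/z.png',o);print(o.shape)
```

```text
(560, 720, 3)
```

View pics/z.png

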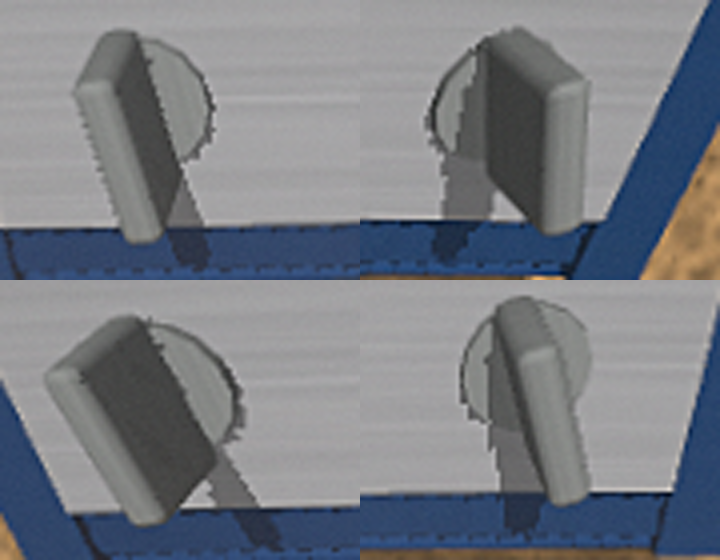

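In the zoom, the outer face of each wing is the bright strip. I'm picking the centres of its two ends in each view and triangulating them.

```bash
cat > fit.py <<'E'
from h import *
import pickle
from scipy.optimize import least_squares
v2,v3=[pickle.load(open(f'v{i}.pkl','rb')) for i in (2,3)]
pk=dict(lu=((199.1,91.6),(65.9,94.1)),ld=((210.6,128.6),(87.1,129.4)),ru=((501.4,92.1),(369.4,88.2)),rd=((500,126.9),(377.6,124.1)))
X={k:tri([(v2,a),(v3,b)]) for k,(a,b) in pk.items()}
for k,(x,e) in X.items(): print(k,x.round(4),'res mm',round(e,2))
X={k:x for k,(x,e) in X.items()}
for s in 'lr': print(s,'len',np.linalg.norm(X[s+'u']-X[s+'d']))
L,Rr=[(X[s+'u']+X[s+'d'])/2 for s in 'lr']; print('sep',np.linalg.norm(L-Rr))
def f(q):
    P=panel_frame(*q[:3]); P[2,3]+=q[3]
    return np.r_[(P@[-.165,.135,.043,1])[:3]-L,(P@[-.165,-.135,.043,1])[:3]-Rr]
s=least_squares(f,[.64,.083,-.247,0]); print(s.x,1e3*s.fun.round(4))
P=panel_frame(*s.x[:3])
for k in 'lr':
    d=P[:3,:3].T@(X[k+'u']-X[k+'d']); print(k,'panel-frame dir',(1e3*d).round(1),'angle',np.arctan2(d[1],d[0]))
h=[(v2,(355,113)),(v3,(224,112))]; print('handle tri',tri(h),'pred',(P@[-.165,0,.047,1])[:3]); print('bar px pred',proj(v2,(P@[-.165,0,.047,1])[:3]),proj(v3,(P@[-.165,0,.047,1])[:3]))
for v,c in ((v2,[(162,142),(515,139)]),(v3,[(58,142),(413,138)])):
  print('front corners px pred', proj(v,[(np.r_[s.x[:2],0]+R.from_euler('z',s.x[2]).apply([-.135,y,.06])) for y in (.2,-.2)]).round(1).tolist())
E
python3 fit.py
```

```text
lu [0.5798 0.2335 0.1275] res mm 0.26
ld [0.5492 0.2369 0.1087] res mm 0.01
ru [ 0.517  -0.0244  0.1256] res mm 0.24
rd [ 0.4851 -0.0301  0.1094] res mm 0.22
l len 0.036075637325379155
r len 0.03623311774398075
sep 0.2700096693585248
[ 0.63908809  0.07830481 -0.23721908 -0.00194514] [-0.  -0.  -0.3  0.   0.   0.3]
l panel-frame dir [35.9  3.9  1. ] angle 0.10738691876979473
r panel-frame dir [33.8 13.  -0.8] angle 0.36794033131671
handle tri (array([0.52975393, 0.10445528, 0.11561051]), np.float64(0.11328491723661127)) pred [0.53081346 0.1044825  0.12320319]
bar px pred [[356.51981609 111.08494999]] [[222.02523107 110.34804148]]
front corners px pred [[160.8, 140.4], [520.8, 137.9]]
front corners px pred [[56.8, 141.1], [417.7, 135.8]]
```

Wing separation triangulates to 270.0 mm, as specified, and heights are 2 mm low. The left wing starts at about 0.11 rad and the right at about 0.37 rad. Now I'll approach the left fastener.

```bash
cat >> h.py <<'E'
BOX=(.6391,.0783,-.2372)
def panel(th=0):
    P=panel_frame(*BOX,th); P[2,3]-=.0015; return P
E
python3 - <<'E'
from h import *
P=panel()
for z in (.10,.017): go((P@[-.165,.135,z,1])[:3],face(P,.107))
E
```

```text
shift cm [10.49 16.88 -8.42] rot [-0.152  -0.4954  0.1139]
shift cm [ 14.52  15.9  -15.61] rot [-0.152  -0.4954  0.1139]
```

```bash
python3 -m crank '[2,4,0,-0.03,-0.12,0.03,0.5, 5,8,-2,-0.07,-0.25,0.06,0.5, 8,13,-5,-0.11,-0.37,0.09,0.5, 10.5,16.9,-8.4,-0.15,-0.495,0.114,0.5, 10.5,16.9,-8.4,-0.152,-0.495,0.114,0.5, 10.5,16.9,-8.4,-0.152,-0.495,0.114,0.5, 10.5,16.9,-8.4,-0.152,-0.495,0.114,0.5, 10.5,16.9,-8.4,-0.152,-0.495,0.114,0.5]'
python3 - <<'E'
from h import *
P=panel()
go((P@[-.165,.135,.017,1])[:3],face(P,.107)); print(monitor.read_state()['joint_pos'].round(2))
c=cam('wrist');cv2.imwrite('pics/w4.png',c['img'])
E
```

```text
clock: 4.45
ee_pos: [0.5375, 0.2412, 0.1693]
orientation: [3.082, -0.521, -0.116]
force: [0.4, -0.3, 0.2]
opening: 0.0466
gripper_force: 0.0
shift cm [ 3.96 -0.91 -7.36] rot [-0.0015  0.0007  0.0017]
[ 0.57 -0.2   2.   -0.44  1.01  2.44]
```

View pics/w4.png

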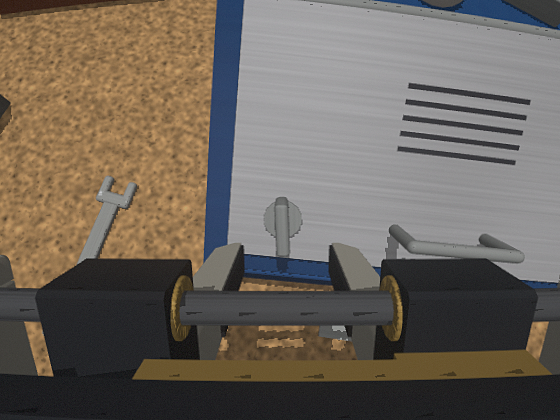

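The wing (column 282) is aligned and centred between the fingers (about 287). Next I descend and close.

```bash
python3 -m crank '[1.4,-0.3,-2.5,0,0,0,0.5, 2.7,-0.6,-5,0,0,0,0.5, 4,-0.9,-7.35,0,0,0,0.5, 4,-0.9,-7.35,0,0,0,0.5, 4,-0.9,-7.35,0,0,0,0.5, 4,-0.9,-7.35,0,0,0,0, 4,-0.9,-7.35,0,0,0,0, 4,-0.9,-7.35,0,0,0,0, 4,-0.9,-7.35,0,0,0,0, 4,-0.9,-7.35,0,0,0,0]'
python3 - <<'E'
from h import *
P=panel()
go((P@[-.165,.135,.017,1])[:3],face(P,.107))
n=P[:3,2]; print('zp',n)
for a in (.14,1.2,1.4): print(a,(a*n).round(3))
E
```

```text
clock: 5.5
ee_pos: [0.5772, 0.2336, 0.0949]
orientation: [3.083, -0.521, -0.115]
force: [4.8, 17.8, -9.1]
opening: 0.0112
gripper_force: 9.2
shift cm [-0.01 -0.14  0.08] rot [-0.0028  0.0008  0.    ]
zp [-0.48599987  0.11749098  0.8660254 ]
0.14 [-0.068  0.016  0.121]
1.2 [-0.583  0.141  1.039]
1.4 [-0.68   0.164  1.212]
```

```bash
python3 -m crank '[0.04,0.2,0,0,0,0,0, 0.04,0.2,0,0,0,0,0, 0.04,0.2,0,0,0,0,0]'
```

```text
clock: 5.8
ee_pos: [0.5774, 0.2346, 0.0947]
orientation: [3.081, -0.52, -0.115]
force: [-3.8, 2.0, 5.6]
opening: 0.0099
gripper_force: 30.0
```

```bash
python3 -m crank '[0,0,0,-0.058,0.014,0.104,0, 0,0,0,-0.117,0.028,0.208,0, 0,0,0,-0.175,0.042,0.312,0, 0,0,0,-0.233,0.056,0.416,0, 0,0,0,-0.292,0.07,0.52,0, 0,0,0,-0.35,0.085,0.624,0, 0,0,0,-0.408,0.099,0.727,0, 0,0,0,-0.467,0.113,0.831,0, 0,0,0,-0.525,0.127,0.935,0, 0,0,0,-0.583,0.141,1.039,0, 0,0,0,-0.632,0.153,1.126,0, 0,0,0,-0.68,0.164,1.212,0, 0,0,0,-0.68,0.164,1.212,0, 0,0,0,-0.68,0.164,1.212,0]'
python3 - <<'E'
from h import *
P=panel(); T=tool(monitor.read_state())
d=P[:3,:3].T@T[:3,0]; print('spin',np.arctan2(d[1],d[0])); print(monitor.read_state()['ft_torque'],(P[:3,2]*8).round(2))
E
```

```text
clock: 7.2
ee_pos: [0.5774, 0.2347, 0.0947]
orientation: [2.618, -0.033, 1.277]
force: [-3.9, 1.6, 4.5]
opening: 0.0099
gripper_force: 30.0
spin 1.5052325583078185
[0.16881578 0.32677223 0.13611473] [-3.89  0.94  6.93]
```

```bash
python3 -m crank '[0,0,0,0,0,0,0.5, 0,0,0,0,0,0,0.5, 0,0,0,0,0,0,0.5, -1.3,0.3,2.3,0,0,0,0.5, -3.9,0.94,6.93,0,0,0,0.5, -3.9,0.94,6.93,0,0,0,0.5, -3.9,0.94,6.93,0,0,0,0.5]'
python3 - <<'E'
from h import *
P=panel(); print(np.linalg.inv(P)@[.5774,.2347,.0947,1])
for z in (.10,.017): go((P@[-.165,-.1335,z,1])[:3],face(P,.37))
E
```

```text
clock: 7.9
ee_pos: [0.5389, 0.2445, 0.1656]
orientation: [2.616, -0.035, 1.277]
force: [-1.2, 0.1, -0.7]
opening: 0.046
gripper_force: 0.0
[-0.16579646  0.13752237  0.01627923  1.        ]
shift cm [ -6.52 -26.35   0.2 ] rot [ 0.5522 -0.1295 -0.9826]
shift cm [ -2.48 -27.33  -6.99] rot [ 0.5522 -0.1295 -0.9826]
```

```bash
python3 -m crank '[-0.7,-3,0,0.07,-0.016,-0.12,0.5, -1.4,-6,0,0.14,-0.032,-0.24,0.5, -2.1,-9,0,0.2,-0.048,-0.36,0.5, -2.8,-12,0,0.27,-0.064,-0.48,0.5, -3.5,-15,0,0.34,-0.08,-0.6,0.5, -4.3,-18,0.1,0.41,-0.096,-0.72,0.5, -5,-21,0.1,0.48,-0.113,-0.84,0.5, -5.8,-24,0.2,0.52,-0.122,-0.92,0.5, -6.5,-26.3,0.2,0.552,-0.13,-0.983,0.5, -6.5,-26.3,0.2,0.552,-0.13,-0.983,0.5, -6.5,-26.3,0.2,0.552,-0.13,-0.983,0.5, -6.5,-26.3,0.2,0.552,-0.13,-0.983,0.5]'
python3 - <<'E'
from h import *
P=panel()
go((P@[-.165,-.133,.017,1])[:3],face(P,.37)); print(monitor.read_state()['joint_pos'].round(2))
c=cam('wrist');cv2.imwrite('pics/w5.png',c['img'])
E
```

```text
clock: 9.1
ee_pos: [0.4731, -0.019, 0.1646]
orientation: [2.938, -0.481, 0.185]
force: [0.5, 0.6, -0.2]
opening: 0.0464
gripper_force: 0.0
shift cm [ 4.11 -0.94 -6.88] rot [-0.001  -0.0044 -0.0017]
[-0.09 -0.79  2.41 -0.08  1.02  1.37]
```

View pics/w5.png

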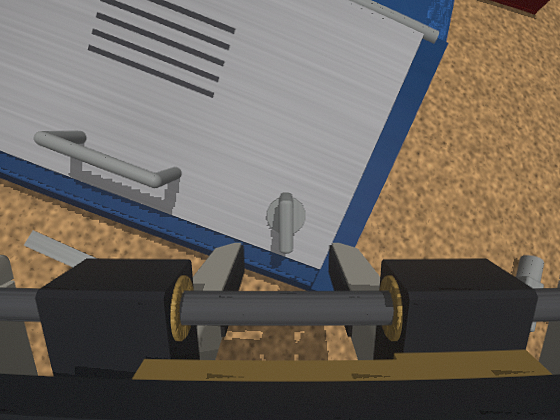

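The wing is centred (column 287) and parallel to the fingers. Descend and close.

```bash
python3 -m crank '[1.4,-0.3,-2.4,0,0,0,0.5, 2.7,-0.6,-4.7,0,0,0,0.5, 4.1,-0.95,-6.9,0,0,0,0.5, 4.1,-0.95,-6.9,0,0,0,0.5, 4.1,-0.95,-6.9,0,0,0,0.5, 4.1,-0.95,-6.9,0,0,0,0, 4.1,-0.95,-6.9,0,0,0,0, 4.1,-0.95,-6.9,0,0,0,0, 4.1,-0.95,-6.9,0,0,0,0, 4.1,-0.95,-6.9,0,0,0,0]'
```

```text
clock: 10.15
ee_pos: [0.5144, -0.0285, 0.097]
orientation: [2.939, -0.483, 0.183]
force: [-4.4, 22.9, 3.8]
opening: 0.0112
gripper_force: 11.3
```

```bash
python3 -m crank '[-0.03,0.22,0,0,0,0,0, -0.03,0.22,0,0,0,0,0, -0.03,0.22,0,0,0,0,0]'
```

```text
clock: 10.45
ee_pos: [0.5143, -0.0273, 0.0969]
orientation: [2.936, -0.483, 0.184]
force: [3.1, -3.5, -0.8]
opening: 0.0099
gripper_force: 30.0
```

```bash
python3 -m crank '[0,0,0,-0.058,0.014,0.104,0, 0,0,0,-0.117,0.028,0.208,0, 0,0,0,-0.175,0.042,0.312,0, 0,0,0,-0.233,0.056,0.416,0, 0,0,0,-0.292,0.07,0.52,0, 0,0,0,-0.35,0.085,0.624,0, 0,0,0,-0.408,0.099,0.727,0, 0,0,0,-0.467,0.113,0.831,0, 0,0,0,-0.51,0.123,0.909,0, 0,0,0,-0.55,0.133,0.979,0, 0,0,0,-0.55,0.133,0.979,0, 0,0,0,-0.55,0.133,0.979,0]'
python3 - <<'E'
from h import *
P=panel(); s=monitor.read_state(); T=tool(s)
d=P[:3,:3].T@T[:3,0]; print('spin',np.arctan2(d[1],d[0])); print(s['ft_torque'])
print(np.linalg.inv(P)@T[:,3])
E
```

```text
clock: 11.65
ee_pos: [0.5135, -0.0263, 0.0963]
orientation: [2.622, -0.032, 1.272]
force: [-3.8, 3.1, 2.6]
opening: 0.0103
gripper_force: 30.0
spin 1.501116213585949
[0.35595707 0.49624391 0.25607908]
[-0.16563977 -0.1312108   0.01799903  1.        ]
```

```bash
python3 -m crank '[0,0,0,0,0,0,0.5, 0,0,0,0,0,0,0.5, 0,0,0,0,0,0,0.5, -1.3,0.3,2.3,0,0,0,0.5, -3.9,0.94,6.93,0,0,0,0.5, -3.9,0.94,6.93,0,0,0,0.5, -3.9,0.94,6.93,0,0,0,0.5]'
python3 - <<'E'
from h import *
P=panel(); Rm=face(P,np.pi/2,np.pi/6); b=(P@[-.165,.003,.047,1])[:3]; print(b,Rm.round(2).tolist())
for z in (.08,-.017): go(b+[0,0,z],Rm)
E
```

```text
clock: 12.35
ee_pos: [0.4763, -0.0174, 0.1691]
orientation: [2.614, -0.034, 1.272]
force: [0.3, -0.9, -0.7]
opening: 0.0466
gripper_force: 0.0
[0.53152982 0.10739162 0.12170319] [[0.23, 0.97, 0.0], [0.97, -0.23, -0.0], [-0.0, 0.0, -1.0]]
shift cm [ 5.52 12.48  3.26] rot [0.1081 0.5172 0.069 ]
shift cm [ 5.52 12.48 -6.44] rot [0.1081 0.5172 0.069 ]
```

```bash
python3 -m crank '[1,2.5,2,0.03,0.12,0.02,0.45, 2.2,5,3.3,0.05,0.24,0.03,0.45, 3.4,7.5,3.3,0.08,0.36,0.05,0.4, 4.5,10,3.3,0.1,0.48,0.065,0.4, 5.5,12.5,3.3,0.108,0.517,0.069,0.35, 5.5,12.5,3.3,0.108,0.517,0.069,0.35, 5.5,12.5,3.3,0.108,0.517,0.069,0.35, 5.5,12.5,3.3,0.108,0.517,0.069,0.35]'
python3 - <<'E'
from h import *
P=panel(); Rm=face(P,np.pi/2,np.pi/6); b=(P@[-.165,.003,.047,1])[:3]
go(b+[0,0,-.017],Rm)
c=cam('wrist');cv2.imwrite('pics/w6.png',c['img'])
for y in (-.04,0,.04): print(proj(c,(P@[-.165,y+.003,.047,1])[:3]))
E
```

```text
clock: 13.15
ee_pos: [0.5291, 0.107, 0.1973]
orientation: [-3.134, 0.002, 1.334]
force: [-0.2, 0.8, -0.4]
opening: 0.0323
gripper_force: 0.0
shift cm [ 0.24  0.04 -9.26] rot [ 0.0006 -0.0078 -0.    ]
[[288.42240023 265.6948157 ]]
[[288.50983855 217.83604807]]
[[288.5980798  166.03735436]]
```

View pics/w6.png

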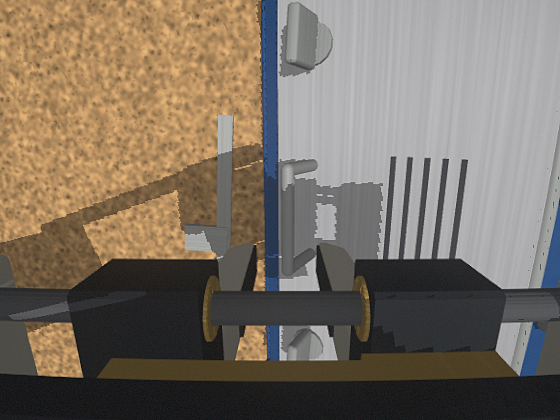

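The bar sits at column 288, rows 163–272, where predicted (288.5, 166–266), and the left wing lies across the slope as it should. Descend and grip.

```bash
python3 -m crank '[0.1,0,-3,0,0,0,0.35, 0.2,0,-6,0,-0.008,0,0.35, 0.24,0,-9.3,0,-0.008,0,0.35, 0.24,0,-9.3,0,-0.008,0,0.35, 0.24,0,-9.3,0,-0.008,0,0.35, 0.24,0,-9.3,0,-0.008,0,0, 0.24,0,-9.3,0,-0.008,0,0, 0.24,0,-9.3,0,-0.008,0,0, 0.24,0,-9.3,0,-0.008,0,0, 0.24,0,-9.3,0,-0.008,0,0]'
python3 - <<'E'
from h import *
p=lambda t:(panel(t)@[-.165,.003,.047,1])[:3]
for t in range(5,91,5): print(t,(100*(p(np.deg2rad(t))-p(0))).round(2))
E
```

```text
clock: 14.2
ee_pos: [0.53, 0.1086, 0.1074]
orientation: [-3.138, -0.0, 1.335]
force: [-19.1, 2.1, 18.0]
opening: 0.0088
gripper_force: 30.0
5 [-0.29  0.07  1.47]
10 [-0.46  0.11  2.95]
15 [-0.5   0.12  4.45]
20 [-0.41  0.1   5.94]
25 [-0.2   0.05  7.42]
30 [ 0.14 -0.03  8.88]
35 [ 0.59 -0.14 10.3 ]
40 [ 1.17 -0.28 11.67]
45 [ 1.86 -0.45 12.99]
50 [ 2.67 -0.64 14.24]
55 [ 3.57 -0.86 15.41]
60 [ 4.57 -1.1  16.5 ]
65 [ 5.66 -1.37 17.49]
70 [ 6.82 -1.65 18.39]
75 [ 8.06 -1.95 19.17]
80 [ 9.36 -2.26 19.84]
85 [10.72 -2.59 20.39]
90 [12.11 -2.93 20.82]
```

```bash
python3 -m crank '[-0.1,0,0.7,0,0,0,0, -0.29,0.07,1.47,0,0,0,0, -0.29,0.07,1.47,0,0,0,0, -0.29,0.07,1.47,0,0,0,0]'
python3 - <<'E'
from h import *
c=cam('wrist');cv2.imwrite('pics/w7.png',cv2.resize(c['img'][140:300,180:400],None,fx=3,fy=3))
P=panel()
E
```

```text
clock: 14.6
ee_pos: [0.5274, 0.1091, 0.1203]
orientation: [-3.139, -0.0, 1.335]
force: [-10.5, 4.2, -0.5]
opening: 0.0088
gripper_force: 30.0
```

View pics/w7.png

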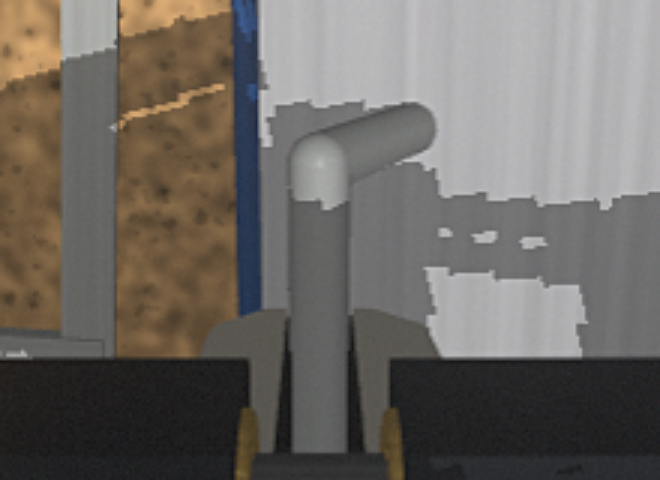

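The bar is firmly between the pads and the force is small. Lift along the arc.

```bash
python3 -m crank '[-0.1,0.02,0.74,0,0,0,0, -0.17,0.04,1.48,0,0,0,0, -0.2,0.05,2.2,0,0,0,0, -0.21,0.05,2.98,0,0,0,0, -0.17,0.04,3.7,0,0,0,0, -0.12,0.03,4.47,0,0,0,0, -0.02,0,5.2,0,0,0,0, 0.09,-0.02,5.95,0,0,0,0, 0.25,-0.06,6.7,0,0,0,0, 0.43,-0.1,7.41,0,0,0,0, 0.64,-0.15,8.1,0,0,0,0, 0.88,-0.21,8.83,0,0,0,0, 1.15,-0.28,9.5,0,0,0,0, 1.46,-0.35,10.2,0,0,0,0, 1.46,-0.35,10.2,0,0,0,0]'
```

```text
clock: 16.15
ee_pos: [0.5394, 0.1063, 0.2221]
orientation: [-3.132, 0.0, 1.335]
force: [-25.4, 6.1, 5.9]
opening: 0.0091
gripper_force: 30.0
```

```bash
python3 -m crank '[-0.1,0.03,0.5,0,0,0,0, 0.1,-0.02,1,0,0,0,0, 0.4,-0.1,1.35,0,0,0,0, 0.8,-0.2,2,0,0,0,0, 1.2,-0.3,2.57,0,0,0,0, 1.65,-0.4,3.2,0,0,0,0, 2.1,-0.5,3.74,0,0,0,0, 2.6,-0.63,4.3,0,0,0,0, 3.1,-0.75,4.83,0,0,0,0, 3.65,-0.88,5.35,0,0,0,0, 4.2,-1.02,5.82,0,0,0,0, 4.75,-1.15,6.3,0,0,0,0, 5.35,-1.3,6.72,0,0,0,0, 5.35,-1.3,6.72,0,0,0,0]'
```

```text
clock: 17.55
ee_pos: [0.596, 0.0927, 0.2951]
orientation: [3.14, -0.002, 1.335]
force: [-22.9, 3.5, 22.1]
opening: 0.0091
gripper_force: 30.0
```

```bash
python3 -m crank '[0.2,-0.05,0.5,0,0,0,0, 0.6,-0.15,0.8,0,0,0,0, 1.05,-0.25,1.03,0,0,0,0, 1.5,-0.37,1.3,0,0,0,0, 1.95,-0.47,1.55,0,0,0,0, 2.35,-0.57,1.7,0,0,0,0, 2.8,-0.68,1.9,0,0,0,0, 3.2,-0.78,2.05,0,0,0,0, 3.2,-0.78,2.05,0,0,0,0, 3.2,-0.78,2.05,0,0,0,0]'
python3 - <<'E'
from h import *
s=monitor.read_state(); g=s['ee_pos']-[0,0,-.017]
for t in range(60,100,5): 
  b=(panel(np.deg2rad(t))@[-.165,.003,.047,1])[:3]; print(t,(1e3*(g-b)).round(1))
E
```

```text
clock: 18.55
ee_pos: [0.6294, 0.0845, 0.3148]
orientation: [3.137, -0.002, 1.334]
force: [-11.6, 3.1, 12.9]
opening: 0.009
gripper_force: 30.0
60 [ 52.2 -11.9  45.1]
65 [41.3 -9.2 35.2]
70 [29.6 -6.4 26.3]
75 [17.3 -3.4 18.4]
80 [ 4.2 -0.3 11.7]
85 [-9.3  3.   6.2]
90 [-23.2   6.4   2. ]
95 [-37.5   9.8  -1.1]
```

```bash
python3 -m crank '[-0.1,0.03,0.15,0,0,0,0, -0.1,0.03,0.15,0,0,0,0.22, -0.1,0.03,0.15,0,0,0,0.22, -0.1,0.03,0.15,0,0,0,0.22, -0.1,0.03,0.15,0,0,0,0.22]'; python3 -m crank '[0,0,1,0,0,0,0.22, 0,0,2.5,0,0,0,0.22, 0,0,4.5,0,0,0,0.22, 0,0,8,0,0,0,0.22, 0,0,12,0,0,0,0.22, 0,0,14,0,0,0,0.22, 0,0,14,0,0,0,0.22]'
python3 - <<'E'
from h import *
a=cam('scene')['img'];b=cam('wrist')['img'];t=cam('top')['img']
o=np.hstack([a[120:400,150:450],t[100:280,160:370].repeat(1,0).copy() if 0 else cv2.resize(t[100:280,160:370],(327,280))]);cv2.imwrite('pics/end.png',o);print(o.shape)
E
```

```text
clock: 19.05
ee_pos: [0.6286, 0.0841, 0.3115]
orientation: [3.14, -0.0, 1.334]
force: [-0.5, 0.8, -0.9]
opening: 0.0205
gripper_force: 0.0
clock: 19.75
ee_pos: [0.6293, 0.0844, 0.458]
orientation: [3.131, -0.003, 1.334]
force: [-0.3, 0.4, 0.3]
opening: 0.0206
gripper_force: 0.0
(280, 627, 3)
```

View pics/end.png

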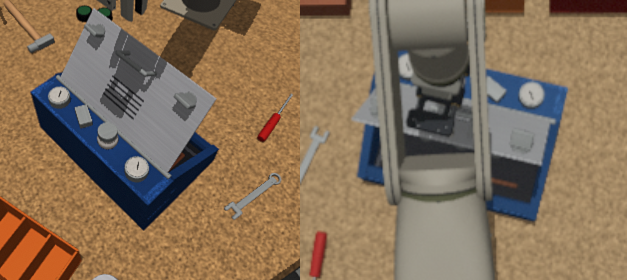

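The panel stands open with both wings level, the gripper is clear, and the other things are undisturbed. The tool position puts the opening at about 80°. I'm handing in.

```bash
python3 -c "
from workcell import r
print(r.hand_in())"
```

```text
the job is handed in; nothing more can be done
None
```

I turned both fasteners to about 1.5 rad with the panel still shut, then lifted the panel to about 80° (estimated from the tool position) and let go; it stayed up, nothing else appeared to have moved, and I handed the job in at about 20 s with no verdict returned.

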